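# Turn the round terrazzo sample to the pointer

## Robot

A 6-joint arm with a two-finger parallel gripper is mounted at the origin on the work surface. World frame = base frame: x ahead of the robot, y to its left, z up, the work surface at z = 0. Lengths are in m, angles in rad, forces in N, time in s.
With the tool pointing down it reaches from about 0.25 to 0.775 m from the base axis. Payload 4 kg.
Tool frame: the origin (TCP) lies at the very end of the fingers, on their centre line; the grasp point (between the pads) lies tcp_to_grasp behind it (tcp_to_grasp is the distance from the TCP to the grasp point, in m); z points along the fingers, y is the direction in which the jaws open and shut (so a half turn about z gives the same grasp; the last joint's range is limited). The gripper opens to 94 mm and grips with 3 to 60 N. Pads are 16 mm wide; open, the fingers measure 119 mm over their backs; the gripper's body (75 mm by 177 mm) begins 78 mm behind the grasp point.
Start: joints at [1.189, 0.087, 1.371, -0, 1.684, -0.103], TCP at [0.151, 0.529, 0.206] pointing down, gripper open.
Joint ranges: [-3.1, 3.1], [-0.76, 2.03], [0.27, 2.55], [-1.08, 4.22], [0.17, 2.65], [-2.57, 2.57]. Speed limits (rad/s): [2.79, 2.79, 3.14, 3.14, 3.14, 3.14].

## Interface

Orientations are given as [roll, pitch, yaw] about the fixed x, y, z axes, in that order (R = Rz(yaw) Ry(pitch) Rx(roll)).
In Python, from bench import * gives the robot as it stands.
- The arm moves only by the tool play_rows, never from a script. Its argument "rows" is a list of rows, each a list of 3 entries, a list of its own where there are three numbers: the finger opening in cm, from 0 to 9.4, then the shift along the world's x, y, z in cm, then the turn, a rotation vector about the world's x, y, z in rad. A call has 1 to 8 rows; each row is the pose to reach, as a shift and turn from the pose commanded when the call began; what a row does not reach only later rows make up. A row lasts 1/12 s, in which the tool goes at most 41.7 mm and 7.16 degrees, less where a joint would pass 70% of its speed; a pose out of reach is approached as far as the arm can. A call with a gripper value outside its range is refused whole. The fingers move at their own pace and stop on an object; the grip force is fixed at half the most. Time passes only in rows, so rows that repeat a pose let the fingers close. It gives the time, the measured TCP pose, the force and the opening at its end, in the units of the state.
- get_obs(): the state, without advancing time (a new reading comes with each control period).
- snapshot(name): name is "side" or "top" or "wrist"; returns a dict with "pixels" (420x560x3 uint8, red, green, blue), "fx", "fy", "cx", "cy" (pixels), "dist_coeffs" ([k1, k2, p1, p2, k3] as OpenCV has them; the pictures are not rectified), "rvec" (rotation vector, rad) and "tvec" (3), from world to camera coordinates, as OpenCV has them. Camera axes: x right, y down, z forward; pixel columns grow to the right and rows downward; lengths in m; the calibration is good to about 2 mm. A picture is of the moment at which its call begins. There is no depth.
- close_job(): hands the job in, once; it reports no verdict.
Trained networks look in the newest picture that a camera, given by its name, has taken for a name from the list of things; names that differ only in an ending like _2 or _b are one class to them, and where a whole thing is asked for, a point or a joint stands for the part that bears it (a point fixed in the world has none). Each returns a list of dicts, best first, with "confidence" (0 to 1); they miss things now and then, are a little off and sometimes report something else, mostly with a low value. They report only what shows in the picture. A call takes as long as a camera call.
- silhouettes(camera, label): "mask" (420x560 bool, what is visible of it) and "point" ([row, column] in pixels, amid what is visible of it).
The state is a dict: "time": time; "joint_positions": joint angles; "qvel": joint speeds; "joint_torque": joint torques, N m; "tool_pos": TCP position; "ee_rot": TCP orientation; "wrist_force": force on the tool from outside, world axes, zero at the start; "wrist_torque": the same for the moment, N m; "width": finger opening in m.
Only numpy, scipy, OpenCV 4.12 (cv2) and the standard library are available. Lean on these libraries where they do the work, as an engineer would, in place of code of your own. Each camera call takes 0.05 s, during which the arm holds its last target. There are 200 camera calls.

## Task

Bring the round sample up for inspection: slowly turn the turntable by pushing its rim, or the posts on it, sideways with closed fingertips or the outside of a finger, until the round terrazzo sample stands squarely in line with the fixed steel pointer beside the platter. Never take a post between the fingers, do not touch or lift any of the samples, and leave them standing in their places; do not disturb the other things on the bench. Leave the turntable at rest.

Things in the scene. Friction and masses are not known exactly. Their poses are not given: they have to be found in the camera images.
- round_centre (a point): Centre (half-way up) of the round terrazzo sample: an upright cylinder 50 mm in diameter and 60 mm tall, standing loose on the turntable's platter with its axis about 62 mm from the platter's axis. It is the only round one of the four samples there; all four are the same speckled white terrazzo.
- front_spot (a point): The inspection spot: a point fixed to the turntable's foot (it does not turn), at the height of the platter's upper face, 62 mm from the platter's axis on the line from the axis to the pointer. The round sample's axis must come to stand over it.
- pointer_tip (a point): Tip of the fixed pointer, 146 mm from the platter's axis, just outside the platter's edge: a dark steel arrowhead aimed at the axis, 60 mm long and 60 mm wide at its back, with a short stem behind it (to 225 mm from the axis), on an arm of the foot. It does not turn; its top is 42 mm above the bench, lower than the platter's upper face.
- platter_centre (a point): Centre of the upper face of the round aluminium platter, on its upright axis, 50 mm above the bench. The platter is 280 mm across and 14 mm thick, turns freely either way on a stiff bearing (about 0.2 N m, so about 2 N at a post) and stays where it is left. Its axis does not move.
- platter (a joint): Angle the platter has turned from its start, rad; 0 at the start, positive is counter-clockwise seen from above; stops only beyond 9 rad either way.
- post0 (a point): Top centre of the first rim post: one of six upright steel posts, 16 mm in diameter and 35 mm tall, fixed on the platter's upper face near its rim, 125 mm from the axis and 60 degrees apart (numbered counter-clockwise from above). The posts are there to be pushed sideways; their tops are 85 mm above the bench.
- post1 (a point): Top centre of rim post 1, 60 degrees counter-clockwise of post0 and like it.
- post2 (a point): Top centre of rim post 2, 120 degrees counter-clockwise of post0 and like it.
- post3 (a point): Top centre of rim post 3, 180 degrees counter-clockwise of post0 and like it.
- post4 (a point): Top centre of rim post 4, 240 degrees counter-clockwise of post0 and like it.
- post5 (a point): Top centre of rim post 5, 300 degrees counter-clockwise of post0 and like it.
- round_sample: The round sample itself (its weight is about 0.2 to 0.4 kg); origin at the centre of its underside, z up along its axis.
- oblong_block: Rectangular terrazzo sample, 52 x 34 x 45 mm tall, standing loose on the platter about 62 mm from its axis, to be left alone; origin at the centre of its underside, z up. The four samples stand 90 degrees apart, in any order.
- brick_block: Rectangular terrazzo sample, 48 x 28 x 36 mm tall, standing loose on the platter about 62 mm from its axis, to be left alone; origin at the centre of its underside, z up. The four samples stand 90 degrees apart, in any order.
- slab_block: Rectangular terrazzo sample, 50 x 22 x 55 mm tall, standing loose on the platter about 62 mm from its axis, to be left alone; origin at the centre of its underside, z up. The four samples stand 90 degrees apart, in any order.
- tub: Bystander: an open white plastic mixing tub, 110 mm across and 100 mm tall; origin at its underside. Not to be disturbed.
- scraper: Bystander: a flat scraper lying on the bench; origin at its underside. Not to be disturbed.
- sealer: Bystander: a closed grey bottle, 60 mm across and 150 mm tall; origin at its underside. Not to be disturbed.
- offcut: Bystander: a terrazzo offcut, 90 x 50 x 40 mm, lying on the bench; origin at its underside. Not to be disturbed.

How it is judged:
At the end, for the whole second after the job is handed in: The round sample's axis is within 10 mm (about 9 degrees of turn) of the inspection spot in front of the pointer, the platter is at rest, and all four samples stand upright on the platter, each within 15 mm of its distance of 62 mm from the axis (horizontal distance between round_centre and front_spot below 0.01 m and velocity of joint platter between -0.03 and 0.03 rad/s and height (world z) of round_sample between 0.044 and 0.056 m and angle between each of round_sample, oblong_block, brick_block, slab_block's own z axis and vertical below 0.1 rad and horizontal distance between round_sample and platter_centre between 0.047 and 0.077 m and height (world z) of oblong_block between 0.044 and 0.056 m and horizontal distance between oblong_block and platter_centre between 0.047 and 0.077 m and height (world z) of brick_block between 0.044 and 0.056 m and horizontal distance between brick_block and platter_centre between 0.047 and 0.077 m and height (world z) of slab_block between 0.044 and 0.056 m and horizontal distance between slab_block and platter_centre between 0.047 and 0.077 m); the robot touches nothing.
It fails at once if the robot touches a sample (contact force between any of the fingers, the arm and round_sample above 0.5 N or contact force between any of the fingers, the arm and oblong_block above 0.5 N or contact force between any of the fingers, the arm and brick_block above 0.5 N or contact force between any of the fingers, the arm and slab_block above 0.5 N).
It fails at once if a sample is lifted off the platter, tips or falls off (height (world z) of any of round_sample, oblong_block, brick_block, slab_block above 0.062 m or height (world z) of any of round_sample, oblong_block, brick_block, slab_block below 0.04 m or angle between any of round_sample, oblong_block, brick_block, slab_block's own z axis and vertical above 0.3 rad).
It fails at once if a rim post is taken between the fingers ((horizontal distance between the grasp point and post0 below 0.009 m and height (world z) of the grasp point below 0.092 m) or (horizontal distance between the grasp point and post1 below 0.009 m and height (world z) of the grasp point below 0.092 m) or (horizontal distance between the grasp point and post2 below 0.009 m and height (world z) of the grasp point below 0.092 m) or (horizontal distance between the grasp point and post3 below 0.009 m and height (world z) of the grasp point below 0.092 m) or (horizontal distance between the grasp point and post4 below 0.009 m and height (world z) of the grasp point below 0.092 m) or (horizontal distance between the grasp point and post5 below 0.009 m and height (world z) of the grasp point below 0.092 m)).
It fails at once if the platter is spun fast (over 3 rad/s) (velocity of joint platter above 3 rad/s or velocity of joint platter below -3 rad/s).
It fails at once if a bystander on the bench is moved by more than 20 mm (distance of any of tub, scraper, sealer, offcut from where it was at the start of the episode above 0.02 m).
It also fails if it takes over 58 s, if anything falls off the work surface, if the arm or the gripper's body presses on something with over 40 N, if the wrist force passes 120 N, or if a joint passes its speed limit or range.

## Working session

There is one attempt and no reset: what is moved stays moved. The work goes in short steps, Python scripts to look and compute and a tool call to move; the robot and the scene stay as the last step left them, time stands still between calls to the robot, and variables do not carry over. Pictures are saved under pics/ and viewed, about 8 in all and at most 12, crops included, and the job is handed in when it is done.

Besides the shell and the picture viewer there is one more tool, called after "Emit:" by a JSON object that holds its "api" and its "payload", one argument or row to a line. play_rows: Moves the arm, as the interface text tells. Its arguments: {"type":"object","properties":{"rows":{"type":"array"}},"required":["rows"]}

```bash
mkdir -p pics; cat > h.py <<'E'
from bench import *
import numpy as np, cv2
def K(s): return np.array([[s['fx'],0,s['cx']],[0,s['fy'],s['cy']],[0,0,1.]])
def ray(s,uv,z):
    p=cv2.undistortPoints(np.array([[uv]],float),K(s),np.array(s['dist_coeffs'],float))[0,0]
    R=cv2.Rodrigues(np.array(s['rvec'],float))[0];t=np.array(s['tvec'],float).ravel()
    c=-R.T@t;d=R.T@np.array([p[0],p[1],1]);return c+d*(z-c[2])/d[2]
def proj(s,P):
    return cv2.projectPoints(np.array(P,float).reshape(-1,1,3),np.array(s['rvec'],float),np.array(s['tvec'],float),K(s),np.array(s['dist_coeffs'],float))[0][:,0]
def save(s,n): cv2.imwrite('pics/'+n,s['pixels'][:,:,::-1])
E
python3 - <<'E'
from h import *
print(get_obs())
for c in['top','side']:
    s=snapshot(c);save(s,c+'0.png')
    R=cv2.Rodrigues(np.array(s['rvec'],float))[0];print(c,-R.T@np.array(s['tvec']).ravel())
    for l,z in[('round_sample',.08),('pointer_tip',.042),('platter_centre',.05),('post0',.085),('tub',.05),('sealer',.075),('offcut',.02),('scraper',.0)]:
        for d in silhouettes(c,l)[:6]:
            r,q=d['point'];print(l,round(d['confidence'],2),(round(r),round(q)),ray(s,(q,r),z).round(3),d['mask'].sum())
E
```

```text
{'time': 0.0, 'joint_positions': array([ 1.18886246e+00,  8.79191059e-02,  1.37224201e+00, -5.01184246e-05,
        1.68359070e+00, -1.03104335e-01]), 'qvel': array([ 0.00271806, -0.00092953, -0.00136743,  0.00027294,  0.0016721 ,
       -0.00061026]), 'joint_torque': array([ 2.44512721e-04, -3.40177345e+01, -3.02427256e+01,  7.16694701e-02,
        3.28834250e-02, -1.71758115e-04]), 'tool_pos': array([0.15119491, 0.5282396 , 0.20433001]), 'ee_rot': array([-3.13943983e+00, -1.72677209e-04,  2.86275735e+00]), 'wrist_force': array([-0.22417962,  0.27105433, -0.19705142]), 'wrist_torque': array([-0.02998143, -0.01215134,  0.02195953]), 'width': 0.09372638314445866}
top [ 0.33629153 -0.05003834  1.78879039]
round_sample 0.75 (241, 227) [0.475 0.117 0.08 ] 187
pointer_tip 0.49 (270, 198) [0.379 0.21  0.042] 245
pointer_tip 0.21 (147, 209) [0.79  0.195 0.042] 458
platter_centre 0.77 (223, 229) [0.537 0.114 0.05 ] 4893
post0 0.65 (217, 229) [0.552 0.113 0.085] 4979
post0 0.59 (189, 378) [ 0.656 -0.366  0.085] 691
tub 0.86 (208, 138) [0.578 0.418 0.05 ] 967
sealer 0.79 (282, 410) [ 0.36  -0.473  0.075] 346
sealer 0.61 (267, 197) [0.388 0.208 0.075] 277
offcut 0.58 (148, 209) [0.793 0.195 0.02 ] 437
scraper 0.73 (190, 376) [ 0.669 -0.375  0.   ] 712
side [0.28447961 0.69077832 0.87763728]
round_sample 0.85 (263, 290) [0.488 0.118 0.08 ] 490
round_sample 0.5 (266, 177) [0.752 0.238 0.08 ] 779
pointer_tip 0.94 (315, 311) [0.394 0.218 0.042] 618
pointer_tip 0.19 (272, 271) [0.534 0.136 0.042] 5973
platter_centre 0.9 (269, 266) [0.545 0.14  0.05 ] 5822
post0 0.96 (270, 269) [0.528 0.161 0.085] 5467
tub 0.93 (356, 198) [0.592 0.412 0.05 ] 2640
sealer 0.97 (154, 384) [ 0.356 -0.447  0.075] 610
offcut 0.65 (265, 174) [0.796 0.203 0.02 ] 771
scraper 0.63 (160, 296) [ 0.657 -0.392 -0.   ] 502
scraper 0.21 (262, 291) [0.505 0.057 0.   ] 489
```

```bash
python3 -c "
import cv2,numpy as np
a=cv2.imread('pics/top0.png');cv2.imwrite('pics/t.png',cv2.resize(a,(784,588)))"
```

```text
(no output)
```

View pics/top0.png

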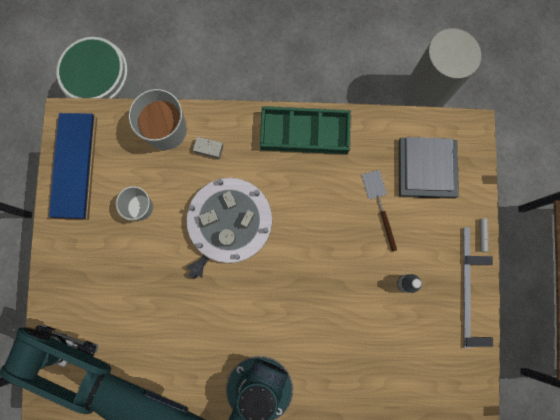

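View pics/side0.png

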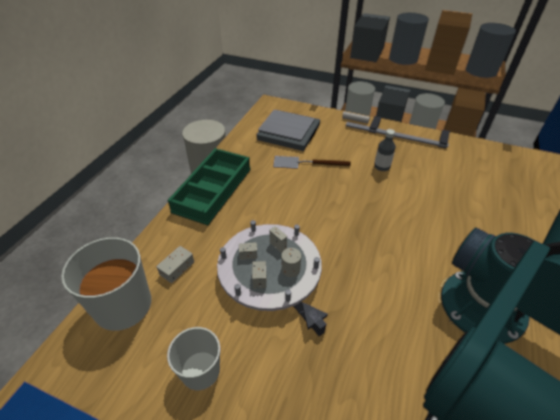

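The top view shows the platter near (229,221), the round sample near (227,237) and the pointer at about (198,266). The side view agrees. Next I'll measure on enlarged crops.

```bash
python3 - <<'E'
from h import *
im=[]
for c,(x0,y0,w) in {'top':(174,168,112),'side':(205,208,130)}.items():
    a=cv2.imread(f'pics/{c}0.png')[y0:y0+w,x0:x0+w]
    im.append(cv2.resize(a,(400,400),interpolation=cv2.INTER_CUBIC))
cv2.imwrite('pics/crop0.png',np.hstack(im))
# platter: fit ellipse to bright mask hull in both
for c in['top','side']:
    s=snapshot(c)
    m=silhouettes(c,'platter_centre')[0]['mask'].astype(np.uint8)
    cs=max(cv2.findContours(m,0,1)[0],key=len);h=cv2.convexHull(cs)[:,0]
    P=np.array([ray(s,p,.05)[:2] for p in h])
    A=np.c_[2*P,np.ones(len(P))];x=np.linalg.lstsq(A,(P**2).sum(1),rcond=None)[0]
    print(c,x[:2],np.sqrt(x[2]+x[:2]@x[:2]))
E
```

```text
top [0.54658781 0.11572816] 0.13928454787789493
side [ 0.34087295 -0.50948668] 0.10576139367748821
```

View pics/crop0.png

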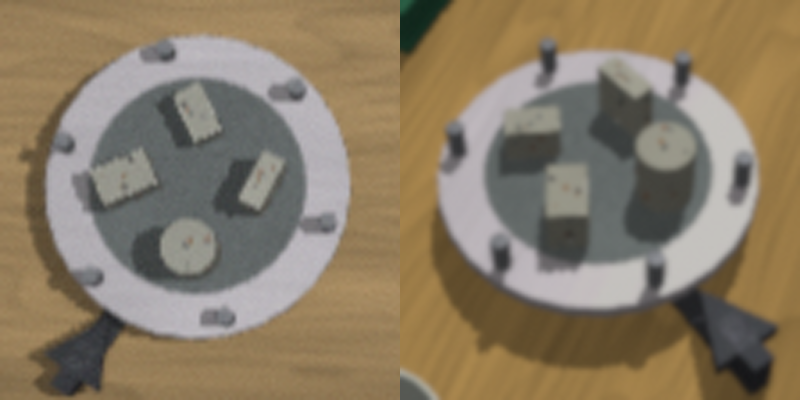

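```bash
cat > m.py <<'E'
from h import *
def up(s,c,pts,z):
    x0,y0,k,ox={'top':(174,168,112/400,0),'side':(205,208,130/400,400)}[c]
    return np.array([ray(s,((u-ox+.5)*k+x0-.5,(v+.5)*k+y0-.5),z)[:2] for u,v in pts])
E
python3 - <<'E'
from m import *
from scipy.optimize import least_squares
C=np.array([.5466,.1157])
pp={'top':[(165,47),(297,89),(328,222),(229,317),(95,276),(66,143)],'side':[(548,42),(682,58),(743,157),(655,260),(500,240),(456,127)]}
rd={'top':[(188,244)],'side':[(666,143)]}
pt={'top':[(119,318),(82,346),(68,384)],'side':[(683,294),(735,342),(760,378)]}
for c in pp:
    s=snapshot(c);P=up(s,c,pp[c],.085)
    A=np.c_[2*P,np.ones(6)];x=np.linalg.lstsq(A,(P**2).sum(1),rcond=None)[0]
    print(c,x[:2],np.sqrt(x[2]+x[:2]@x[:2]));d=P-C
    print(np.c_[P,np.hypot(*d.T),np.degrees(np.arctan2(d[:,1],d[:,0]))].round(3))
    for q,z in((rd,.11),(pt,.042)):
        d=up(s,c,q[c],z)-C;print(np.hypot(*d.T).round(3),np.degrees(np.arctan2(d[:,1],d[:,0])).round(1))
    m=silhouettes(c,'pointer_tip')[0]['mask'];v,u=np.nonzero(m)
    d=np.array([ray(s,(a,b),.04)[:2] for a,b in zip(u,v)])
    print('ptr axis',np.degrees(np.arctan2(*(d-C).mean(0)[::-1])),np.hypot(*(d-C).T).min(),np.hypot(*(d-C).T).max())
E
```

```text
top [0.54662928 0.11362273] 0.12398816495149842
[[ 6.68000e-01  1.47000e-01  1.25000e-01  1.44420e+01]
 [ 6.33000e-01  2.60000e-02  1.24000e-01 -4.60710e+01]
 [ 5.13000e-01 -5.00000e-03  1.26000e-01 -1.05338e+02]
 [ 4.26000e-01  8.00000e-02  1.26000e-01 -1.63335e+02]
 [ 4.59000e-01  2.01000e-01  1.22000e-01  1.35918e+02]
 [ 5.78000e-01  2.32000e-01  1.21000e-01  7.50270e+01]]
[0.059] [179.5]
[0.14  0.179 0.215] [151.1 146.  148.7]
ptr axis 147.68095807699981 0.13494904463316307 0.2255638648830695
side [0.54756734 0.11507335] 0.1245397959072923
[[ 6.36000e-01  2.40000e-02  1.28000e-01 -4.56050e+01]
 [ 5.15000e-01 -4.00000e-03  1.24000e-01 -1.04829e+02]
 [ 4.28000e-01  8.30000e-02  1.23000e-01 -1.64491e+02]
 [ 4.60000e-01  2.05000e-01  1.25000e-01  1.34176e+02]
 [ 5.80000e-01  2.35000e-01  1.24000e-01  7.43810e+01]
 [ 6.67000e-01  1.46000e-01  1.24000e-01  1.41000e+01]]
[0.06] [-176.7]
[0.139 0.196 0.23 ] [142.5 146.1 145.5]
ptr axis 146.39031223777152 0.1402666168654055 0.23770478450451266
```

Emit:
{"api": "play_rows", "payload": {
  "rows": [
    [0, [2, -3.7, 0], [0, 0, 0.1]],
    [0, [4, -7.4, 0], [0, 0, 0.2]],
    [0, [6, -11, 0], [0, 0, 0.279]],
    [0, [8, -14.7, 0], [0, 0, 0.279]],
    [0, [10, -18.4, 0], [0, 0, 0.279]],
    [0, [12, -22, 0], [0, 0, 0.279]],
    [0, [13.7, -25.2, 0], [0, 0, 0.279]],
    [0, [13.7, -25.2, 0], [0, 0, 0.279]]
  ]
}}

```text
time: 1.97
tool_pos: [0.291, 0.272, 0.2059]
ee_rot: [-3.14, 0.003, 3.133]
wrist_force: [0.4, 0.8, -0.2]
width: 0.0443
```

Emit:
{"api": "play_rows", "payload": {
  "rows": [
    [0, [2, -3.7, 0], [0, 0, 0]],
    [0, [4, -7.4, 0], [0, 0, 0]],
    [0, [6, -11, 0], [0, 0, 0]],
    [0, [8, -14.7, 0], [0, 0, 0]],
    [0, [10, -18.4, 0], [0, 0, 0]],
    [0, [12, -22, 0], [0, 0, 0]],
    [0, [13.7, -25.2, 0], [0, 0, 0]],
    [0, [13.7, -25.2, 0], [0, 0, 0]]
  ]
}}

```text
time: 2.63
tool_pos: [0.4275, 0.0201, 0.205]
ee_rot: [-3.139, 0.0, 3.134]
wrist_force: [-0.5, 0.2, 0.1]
width: 0.0004
```

Emit:
{"api": "play_rows", "payload": {
  "rows": [
    [0, [0, 0, -3.5], [0, 0, 0]],
    [0, [-0.2, 0, -7], [0, 0, 0]],
    [0, [-0.2, 0, -10], [0, 0, 0]],
    [0, [-0.2, 0, -12.5], [0, 0, 0]],
    [0, [-0.2, 0, -14.1], [0, 0, 0]],
    [0, [-0.2, 0, -14.1], [0, 0, 0]]
  ]
}}

```text
time: 3.13
tool_pos: [0.4199, 0.0261, 0.0604]
ee_rot: [3.14, -0.009, -3.14]
wrist_force: [-0.6, -0.2, -1.0]
width: 0.0002
```

```bash
python3 - <<'E'
from h import *
s=snapshot('side');a=s['pixels'][195:350,195:365,::-1];cv2.imwrite('pics/side1.png',cv2.resize(a,None,fx=3.5,fy=3.5,interpolation=2))
print(get_obs()['tool_pos'])
E
```

```text
[0.42162834 0.0258968  0.06279324]
```

View pics/side1.png

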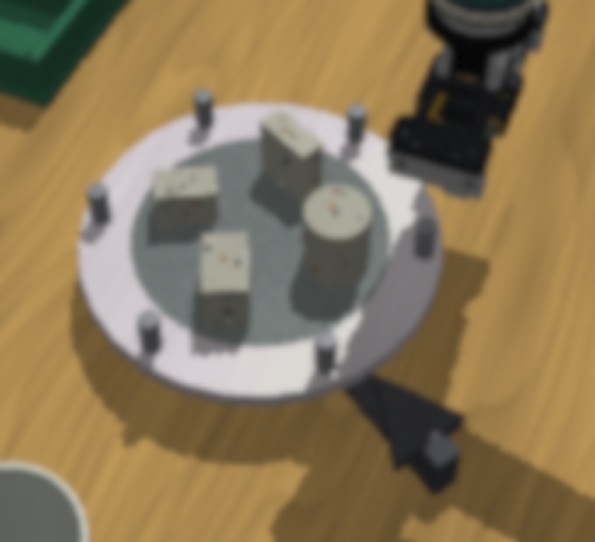

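```bash
python3 - <<'E'
from h import *
s=snapshot('side')
print((proj(s,[[.4216,.0259,.063],[.4216,.0259,.143],[.427,.082,.085]])-195)*3.5)
E
```

```text
[[452.90642954 189.11511413]
 [462.20315354 119.873084  ]
 [425.54628318 222.52581018]]
```

```bash
python3 - <<'E'
from h import *
s=snapshot('wrist');save(s,'w1.png')
o=get_obs();print(o['tool_pos'],o['width'])
print(proj(s,[[.4216,.0259,.063],[.427,.082,.085]]))
E
```

```text
[0.42414034 0.02541343 0.06569379] 0.00033643686592726085
[[278.50644782 248.59706673]
 [377.35549131 273.21815343]]
```

View pics/w1.png

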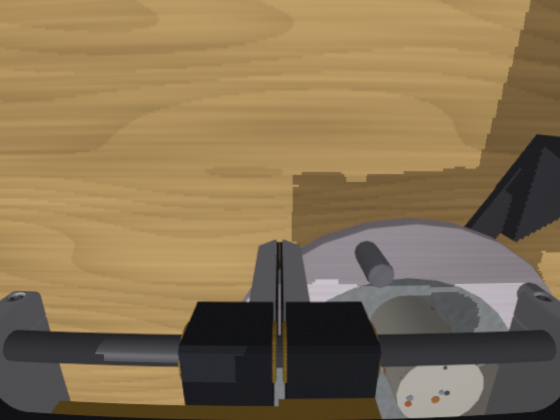

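Emit:
{"api": "play_rows", "payload": {
  "rows": [
    [0, [0, 0.6, 0], [0, 0, 0]],
    [0, [0, 1.2, 0], [0, 0, 0]],
    [0, [0, 1.8, 0], [0, 0, 0]],
    [0, [0, 2.4, 0], [0, 0, 0]],
    [0, [0, 3.0, 0], [0, 0, 0]],
    [0, [0, 3.5, 0], [0, 0, 0]],
    [0, [0, 4.0, 0], [0, 0, 0]],
    [0, [0, 4.5, 0], [0, 0, 0]]
  ]
}}

```text
time: 3.95
tool_pos: [0.4227, 0.0696, 0.0643]
ee_rot: [-3.14, -0.002, -3.141]
wrist_force: [-0.7, -2.0, 0.4]
width: 0.0004
```

Emit:
{"api": "play_rows", "payload": {
  "rows": [
    [0, [0, 0.6, 0], [0, 0, 0]],
    [0, [0, 1.2, 0], [0, 0, 0]],
    [0, [0, 1.8, 0], [0, 0, 0]],
    [0, [0, 2.4, 0], [0, 0, 0]],
    [0, [0, 3.0, 0], [0, 0, 0]],
    [0, [0, 3.5, 0], [0, 0, 0]],
    [0, [0, 4.0, 0], [0, 0, 0]],
    [0, [0, 4.5, 0], [0, 0, 0]]
  ]
}}

```text
time: 4.62
tool_pos: [0.4238, 0.1153, 0.0645]
ee_rot: [3.142, 0.001, -3.141]
wrist_force: [1.6, -2.3, -0.8]
width: 0.0005
```

```bash
cat > look.py <<'E'
from m import *
import sys
C=np.array([.547,.115]);im=[]
for c,(x0,y0,w) in {'top':(174,168,112),'side':(205,208,130)}.items():
    s=snapshot(c);a=s['pixels'][y0:y0+w,x0:x0+w,::-1]
    im.append(cv2.resize(a,(400,400),interpolation=cv2.INTER_CUBIC))
    for d in silhouettes(c,'round_sample')[:1]:
        r,q=d['point'];e=ray(s,(q,r),.09)[:2]-C;print(c,d['confidence'],np.hypot(*e),np.degrees(np.arctan2(e[1],e[0]))%360)
cv2.imwrite('pics/'+sys.argv[1],np.hstack(im));print(get_obs()['tool_pos'])
E
python3 look.py crop2.png
```

```text
side 0.82 0.06856145120240079 140.75561158844496
[0.42380675 0.11538487 0.06487193]
```

View pics/crop2.png

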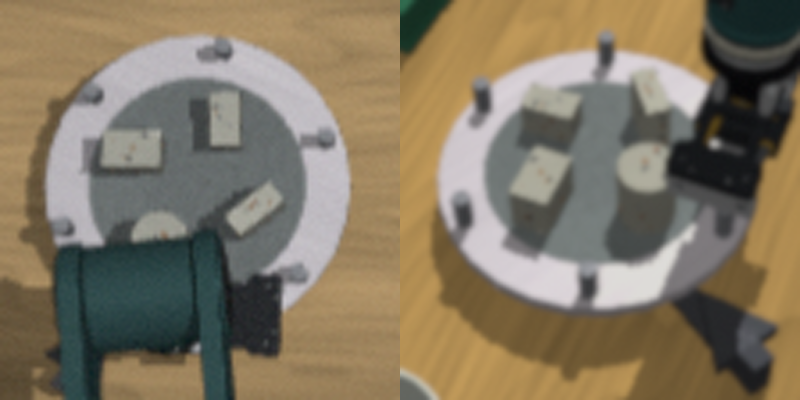

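```bash
python3 - <<'E'
from m import *
C=np.array([.547,.115])
for c,p in {'side':[(606,36),(482,82),(461,197),(588,270)],'top':[(223,46),(90,92),(329,136),(300,271)]}.items():
    s=snapshot(c);d=up(s,c,p,.085)-C;print(c,np.hypot(*d.T).round(3),np.degrees(np.arctan2(d[:,1],d[:,0])).round(1))
E
```

```text
side [0.125 0.125 0.125 0.126] [-70.1 -10.9  49.4 109.8]
top [0.125 0.125 0.127 0.125] [  -9.5   51.5  -69.8 -128.9]
```

Emit:
{"api": "play_rows", "payload": {
  "rows": [
    [0, [0, 0.4, 0], [0, 0, 0]],
    [0, [0, 0.8, 0], [0, 0, 0]],
    [0, [0, 1.2, 0], [0, 0, 0]],
    [0, [0, 1.5, 0], [0, 0, 0]],
    [0, [0, 1.7, 0], [0, 0, 0]],
    [0, [0, 1.7, 0], [0, 0, 0]],
    [0, [0, 0.5, 0], [0, 0, 0]],
    [0, [0, -1.0, 0], [0, 0, 0]]
  ]
}}

```text
time: 5.58
tool_pos: [0.4227, 0.1058, 0.0643]
ee_rot: [3.14, -0.001, -3.139]
wrist_force: [0.7, -0.1, 0.2]
width: 0.0
```

Emit:
{"api": "play_rows", "payload": {
  "rows": [
    [0, [0, -3.5, 0], [0, 0, 0]],
    [0, [0, -7, 0], [0, 0, 0]],
    [0, [0, -10, 1], [0, 0, 0]],
    [0, [0, -12, 4], [0, 0, 0]],
    [0, [-1, -16, 6], [0, 0, 0]],
    [0, [-2, -20, 6], [0, 0, 0]],
    [0, [-3, -24, 6], [0, 0, 0]],
    [0, [-3, -24, 6], [0, 0, 0]]
  ]
}}

```text
time: 6.25
tool_pos: [0.3919, -0.1405, 0.1251]
ee_rot: [-3.139, 0.0, 3.134]
wrist_force: [0.2, -0.2, -0.0]
width: 0.0005
```

```bash
python3 look.py crop3.png
```

```text
top 0.46 0.06061425543988939 152.0030630599711
side 0.69 0.31411203810811567 84.52107628959604
[ 0.39329984 -0.13396149  0.1240766 ]
```

View pics/crop3.png

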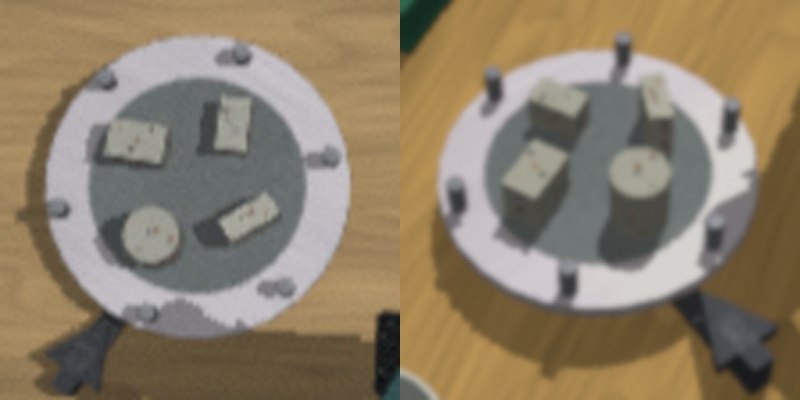

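```bash
python3 - <<'E'
from m import *
C=np.array([.547,.115])
P={'top':[(243,51),(107,76),(332,156),(291,286),(150,311),(61,206)],'side':[(623,38),(493,74),(456,183),(568,268),(715,222),(731,105)]}
R={'top':[(150,235)],'side':[(640,171)]}
for c in P:
    s=snapshot(c)
    for q,z in((P,.085),(R,.11)):
        d=up(s,c,q[c],z)-C;a=np.degrees(np.arctan2(d[:,1],d[:,0]))
        print(c,np.hypot(*d.T).round(3),a.round(1),np.median(a%60).round(1))
    # overlay: predicted outline of round top/bottom at spot for angles & pointer line
    v=s['pixels'][:,:,::-1].copy();v=cv2.resize(v,None,fx=4,fy=4,interpolation=2)
    t=np.radians(147);f=C+.062*np.array([np.cos(t),np.sin(t)])
    g=np.linspace(0,2*np.pi,60)
    for z in(.05,.11):
        p=proj(s,np.c_[f[0]+.025*np.cos(g),f[1]+.025*np.sin(g),0*g+z]);cv2.polylines(v,[((p+.5)*4).astype(int)],True,(0,0,255),1)
    p=proj(s,[[C[0]+r*np.cos(t),C[1]+r*np.sin(t),.042] for r in(.146,.225)]);cv2.polylines(v,[((p+.5)*4).astype(int)],False,(0,255,0),1)
    p=proj(s,np.c_[C[0]+.14*np.cos(g),C[1]+.14*np.sin(g),0*g+.05]);cv2.polylines(v,[((p+.5)*4).astype(int)],True,(255,0,0),1)
    x0,y0,w={'top':(180,175,100),'side':(228,225,100)}[c]
    cv2.imwrite(f'pics/o_{c}.png',v[4*y0:4*(y0+w),4*x0:4*(x0+w)])
cv2.imwrite('pics/ov.png',np.hstack([cv2.imread(f'pics/o_{c}.png') for c in P]))
E
```

```text
top [0.125 0.125 0.125 0.128 0.123 0.122] [ -18.    41.9  -78.1 -135.7  163.4  102.4] 42.2
top [0.063] [146.2] 26.2
side [0.125 0.123 0.124 0.126 0.125 0.123] [ -77.4  -17.    42.4  102.7  162.  -137.8] 42.5
side [0.06] [147.9] 27.9
```

View pics/ov.png

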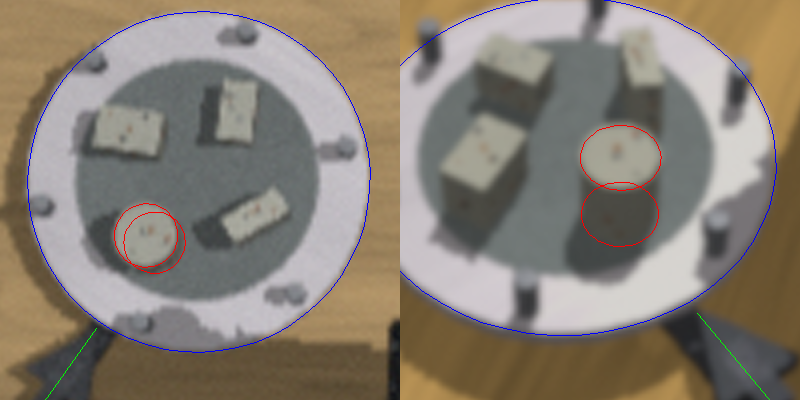

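```bash
python3 -c "
from bench import *
print(get_obs()['wrist_force'],get_obs()['qvel'].round(3));print(close_job())"
```

```text
[0.57239442 0.74722997 0.78257214] [ 0.01   0.    -0.005 -0.003 -0.002 -0.004]
the job is handed in; nothing more can be done
None
```

I turned the platter about 33° clockwise, and the round sample now lines up with the pointer. I did it by pushing one rim post sideways with closed fingertips in two slow strokes. Then I backed the arm away, clear of everything, and handed the job in at about 6.5 s of robot time.

- **Alignment:** measured after backing away, the round sample stands at 146° in the top view and 148° in the side view. The pointer is at about 147° (the two views gave 147.7° and 146.4°). That puts the sample within roughly 2° (about 2 mm) of the inspection spot, against the allowed 10 mm.
- **Radius:** the round sample is 60 to 63 mm from the axis, as it should be.
- **Other samples:** in the last pictures all four stand upright and in their places. I judged the three rectangular ones by eye and did not measure them.
- **Platter at rest:** I have no direct reading of its speed. The post phase measured the same in the top and side pictures (42.2° and 42.5°), taken moments apart.
- **Forces:** the side force was about 2 to 3 N at the end of the push strokes and under 1 N after backing away.
- **Bystanders:** the arm kept well away from them; I did not measure their positions again afterwards.
- **Check that failed:** in the last side picture the detector put the "round sample" far off the platter. I dropped that reading and used positions marked by hand plus an outline overlay, which matched the sample in both views.

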